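# Clamp a tin in the tin-opening stand

### The arm

A 6-joint arm with a two-finger parallel gripper is mounted at the origin on a cart in front of the work surface, level with it; the furniture and walls round the work are solid. World frame = base frame: x ahead of the robot, y to its left, z up, the work surface at z = 0. Lengths are in mm, angles in rad, forces in N, time in s.
With the tool pointing down it reaches from about 350 to 775 mm from the base axis. Payload 7.3 kg.
Tool frame: the origin (TCP) lies at the very end of the fingers, on their centre line; the grasp point (between the pads) lies 19 mm behind it; z points along the fingers, y is the line along which they close (so a half turn about z gives the same grasp; the last joint's range is limited). The gripper opens to 92 mm and grips with 3 to 60 N. Pads are 19 mm wide; open, the fingers measure 130 mm over their backs; the gripper's body (75 mm by 190 mm) begins 47 mm behind the grasp point.
Start: joints at [-1.312, 0.342, 1.524, -0, 1.275, -0.146], TCP at [206.788, -482.583, 200.341] pointing down, gripper open.
Joint ranges: [-2.53, 2.53], [-0.77, 2.02], [0.04, 2.7], [-1, 4.14], [0.28, 2.66], [-3.11, 3.11]. Speed limits (rad/s): [2.57, 2.57, 3.14, 3.14, 3.14, 3.14].

### API

Orientations are given as [roll, pitch, yaw] about the fixed x, y, z axes, in that order (R = Rz(yaw) Ry(pitch) Rx(roll)).
In Python, from plant import bot gives the robot as it stands.
- The arm moves only by the tool apply_moves, never from a script. Its argument "motion" is text: rows parted by semicolons, each of 4 numbers parted by spaces: the shift along the tool's x, y, z in m, then the turn about the tool's z in degrees. A call has 1 to 8 rows; each row shifts and turns the commanded pose from where the row before left it, along the tool's axes as they then stand; what a row does not reach is not made up. A row lasts 1/8 s, in which the tool goes at most 62.5 mm and 10.7 degrees, less where a joint would pass 70% of its speed; a pose out of reach is approached as far as the arm can. A call with a gripper value outside its range is refused whole. "fingers" is the opening, from -1 (shut) to 1 (fully open), set as the call begins (left out, the last holds). The fingers move at their own pace and stop on an object; the grip force is fixed at half the most. Time passes only in rows, so rows that do not move let the fingers close. It gives the time, the measured TCP pose, the force, the opening and the grip force at its end, in the units of the state.
- bot.get_obs(): the state, without advancing time (a new reading comes with each control period).
- bot.capture(name): name is "scene" or "top" or "wrist"; returns a dict with "img" (400x640x3 uint8, blue, green, red), "range_z" (400x640 float32, mm along the optical axis (not along the pixel's ray), 0 where there is no reading), "fx", "fy", "cx", "cy" (pixels), "world_from_camera" (4x4, takes a point from camera to world coordinates); the wrist camera has in their place "mount" (4x4, takes a point from camera to tool coordinates, whose origin is the TCP and whose axes are the flange's). Camera axes: x right, y down, z forward; pixel columns grow to the right and rows downward; lengths in mm; the calibration is good to about 2 mm. A picture is of the moment at which its call begins: read the wrist's pose just before it.
- bot.close_job(): hands the job in; it is judged then, once.
Trained networks look in a picture, given as the dict that the camera call returned (one of the last four; its "shot" number tells which), for a name from the list of things; names that differ only in an ending like _2 or _b are one class to them, and where a whole thing is asked for, a point or a joint stands for the part that bears it (a point fixed in the world has none). Each returns a list of dicts, best first, with "p" (0 to 1); they miss things now and then, are a little off and sometimes report something else, mostly with a low value. They report only what shows in the picture. A call takes as long as a camera call. They do not tell look-alikes from the thing itself.
- bot.cut_out(picture, thing): "pixels" (400x640 bool, what is visible of it) and "point" ([column, row] in pixels, amid what is visible of it).
The state is a dict: "time": time; "joint_positions": joint angles; "dq": joint speeds; "tau": joint torques, N m; "tool_pos": TCP position; "tcp_rot": TCP orientation; "contact_force": force on the tool from outside, world axes, zero at the start; "moment": the same for the moment, N m; "grip_width": finger opening in mm; "finger_force": force on a finger pad.
Only numpy, scipy, OpenCV 4.12 (cv2) and the standard library are available. Lean on these libraries where they do the work, as an engineer would, in place of code of your own. Each camera call takes 0.05 s, during which the arm holds its last target. There are 200 camera calls.

### The job

Stand the tin upright in the tin-opening stand, between its V jaw and its sprung jaw, and let go of it. Then turn the knob clockwise (seen from above) only until the cam's notch comes round and the sprung jaw drops onto the tin; stop there, because turning on lifts the jaw off again, and let go with the tin held. Work gently, so that the loose stand is not shoved or twisted about on the worktop, and do not move the glass, the garlic or the jar.

Things in the scene. Friction and masses are not known exactly. Their poses are not given: they have to be found in the camera images.
- tin: printed food tin, upright cylinder 58 mm across and 72 mm high, about 0.18 kg, standing on the worktop to the right. Origin: centre of its underside, z up.
- stand: loose 1 kg metal tin-opening stand; shoving it with over about 6 N slides it. Foot plate 104 (x) by 226 mm (y), top 8 mm above the worktop. On its -y half a nest for the tin: fixed V jaw at the -y end, sprung jaw opposite, both 41 mm high over the worktop, open at both x sides. On its +y half a closed cam housing 96 mm square, 52 mm high, knob on top. Origin: centre of the underside.
- nest (a point): underside centre of a tin pushed home in the V jaw: on top of the foot plate, at y = -55 mm of the stand, axes of the stand. While the sprung jaw is open the tin has 6 mm of play from here towards +y of the stand.
- jaw: sprung jaw, an upright plate 34 mm wide (x), 33 mm high, on a rod out of the cam housing; axes of the stand. Origin at worktop height below the plate's back; the face for the tin is 8 mm ahead (-y). Origin at y = -13 mm of the stand while open; at the notch it springs about 5 mm towards -y onto the tin and presses with about 9 N.
- knob: black knob on the cam housing, turning about z, axis at y = +60 mm of the stand: disc 52 mm across, 8 mm high, with a bar grip 56 mm long (knob's x), 14 mm thick (y), 61 to 91 mm above the worktop. Origin on the axis under the disc. The jaw drops 0.2 to 1.4 rad clockwise of the start; its angle is hidden (cam inside the housing) and differs each time. It stays where it is left.
- knob_grip (a point): on the knob axis in the bar grip, 79 mm above the worktop, axes of the knob. Feel: drag about 0.1 N m while the cam rim passes; as the jaw drops into the notch the knob pulls ahead (clockwise) by itself with 0.3 to 0.5 N m for about 0.1 rad, then goes free; from some 0.2 rad after the drop the far flank resists with 0.2 to 0.4 N m; about 0.4 rad after the drop the jaw is lifted off again.
- glass: small drinking glass, 49 mm across, 62 mm high, behind the work; bystander. Origin: centre of its underside.
- garlic: garlic bulb, 60 mm across and 59 mm high, behind the work; bystander. Origin: centre of its underside.
- jar: glass jar with a black lid, 63 mm across and 94 mm high, behind the work; bystander. Origin: centre of its underside.
Not all that is in view belongs to the job. What is shaped like the tin but purple is not meant.

How it is judged (in metres and radians):
On the way, in this order (a step that is already met when the one before it is completed fails the run):
1. the tin stands upright in the nest of the stand, let go, with the sprung jaw still open (horizontal distance between tin and nest below 0.01 m and z of tin in the frame of nest below 0.004 m and angle between tin's own z axis and vertical below 0.1 rad and contact force between the fingers and tin below 0.1 N and y of jaw in the frame of stand above -0.0145 m), for 0.2 s.
2. the sprung jaw has dropped onto the tin (y of jaw in the frame of stand below -0.0155 m and contact force between jaw and tin above 2 N), for 0.2 s.
At the end, for the whole second after the job is handed in: The tin stands upright (within 0.1 rad) on the foot plate, home in the V jaw (within 4 mm of the nest point) and at rest; the sprung jaw has dropped at least 2.5 mm from its open position and presses on the tin with more than 2 N (all of step 2 and horizontal distance between tin and nest below 0.004 m and z of tin in the frame of nest below 0.004 m and angle between tin's own z axis and vertical below 0.1 rad and linear speed of tin below 0.02 m/s); the robot touches nothing.
It fails at once if the stand is shoved or twisted: its middle or its nest moves more than 15 mm (distance of any of stand, nest from where it was at the start of the episode above 0.015 m).
It fails at once if a bystander (glass, garlic, jar) is moved more than 15 mm (distance of any of glass, garlic, jar from where it was at the start of the episode above 0.015 m).
It also fails if it takes over 64 s, if anything falls off the work surface, if the arm or the gripper's body presses on something with over 40 N, if the wrist force passes 120 N, or if a joint passes its speed limit or range.

## Working session

There is one attempt and no reset: what is moved stays moved. The work goes in short steps, Python scripts to look and compute and a tool call to move; the robot and the scene stay as the last step left them, time stands still between calls to the robot, and variables do not carry over. Pictures are saved under pics/ and viewed, at most 10 in all, crops included, and the job is handed in when it is done.

Besides the shell and the picture viewer there is one more tool, called after ">>>" as name(argument=value, ...) on one line, values as JSON. apply_moves: Moves the arm, as the interface text tells. Its arguments: {"type":"object","properties":{"motion":{"type":"string"},"fingers":{"type":"number"}},"required":["motion"]}

```bash
mkdir -p pics; ls
python3 - <<'E'
from plant import bot
import cv2,numpy as np
o=bot.get_obs();print(o)
for n in("scene","top"):
    c=bot.capture(n);cv2.imwrite(f"pics/{n}0.png",c["img"])
    print(n,c["fx"],c["fy"],c["cx"],c["cy"],np.round(c["world_from_camera"],3).tolist())
    for t in("tin","stand","knob","jaw","glass","garlic","jar"):
        for d in bot.cut_out(c,t)[:3]:
            m=d["pixels"]&(c["range_z"]>0)
            v,u=np.nonzero(m);z=c["range_z"][m]
            P=np.c_[(u-c["cx"])/c["fx"]*z,(v-c["cy"])/c["fy"]*z,z,np.ones(len(z))]@c["world_from_camera"].T
            print(t,round(d["p"],2),np.round(d["point"]),m.sum(), np.round(np.percentile(P[:,:3],[2,50,98],axis=0)).tolist() if m.sum() else "")
E
```

```text
pics
{'time': 0.0, 'joint_positions': array([-1.31201155e+00,  3.42709573e-01,  1.52500286e+00,  1.06621647e-05,
        1.27536219e+00, -1.45995498e-01]), 'dq': array([-0.00090429,  0.00060329, -0.00055444,  0.0008499 , -0.00190861,
       -0.00031142]), 'tau': array([-2.71309573e-04, -4.31241453e+01, -2.44221890e+01,  7.17856502e-02,
        5.59134583e-02, -1.18018629e-04]), 'tool_pos': array([ 206.669092  , -482.1452014 ,  199.65674205]), 'tcp_rot': array([-3.14012793e+00, -2.25680280e-04,  4.04777002e-01]), 'contact_force': array([-0.28494265,  0.25462458,  0.27417702]), 'moment': array([-0.04283003, -0.02562705,  0.0090906 ]), 'finger_force': 0.0, 'grip_width': 91.972962604472}
scene 417.7042803115888 417.7042803115888 322.64977255701405 205.69119146989502 [[-0.788, -0.467, 0.401, 129.438], [-0.615, 0.6, -0.511, 483.585], [-0.002, -0.649, -0.76, 888.395], [0.0, 0.0, 0.0, 1.0]]
tin 0.95 [405. 176.] 543 [[437.0, -343.0, 5.0], [462.0, -299.0, 66.0], [493.0, -286.0, 75.0]]
tin 0.92 [405. 201.] 612 [[376.0, -263.0, 8.0], [399.0, -223.0, 65.0], [428.0, -211.0, 75.0]]
tin 0.68 [365. 1
[... 1536 characters left out ...]
0, 8.0], [464.0, 70.0, 31.0], [480.0, 94.0, 43.0]]
jaw 0.53 [230. 243.] 387 [[435.0, 115.0, 57.0], [459.0, 134.0, 64.0], [484.0, 162.0, 93.0]]
glass 0.88 [398. 158.] 348 [[644.0, -296.0, 10.0], [671.0, -278.0, 35.0], [690.0, -252.0, 63.0]]
glass 0.4 [228. 240.] 383 [[435.0, 116.0, 56.0], [460.0, 135.0, 64.0], [484.0, 161.0, 93.0]]
glass 0.26 [260. 238.] 124 [[451.0, 57.0, 17.0], [464.0, 70.0, 31.0], [478.0, 95.0, 43.0]]
garlic 0.79 [299. 153.] 374 [[657.0, -54.0, 20.0], [679.0, -31.0, 39.0], [707.0, -4.0, 54.0]]
jar 0.73 [226. 152.] 707 [[659.0, 129.0, 11.0], [682.0, 152.0, 92.0], [714.0, 184.0, 97.0]]
jar 0.35 [255. 237.] 3710 [[411.0, -27.0, 5.0], [463.0, 83.0, 12.0], [516.0, 184.0, 90.0]]
```

Run:
```python
import cv2,numpy as np
a=cv2.imread("pics/top0.png")[120:290,190:450];b=cv2.imread("pics/scene0.png")[120:340,200:440]
a=cv2.resize(a,(458,300),interpolation=3);b=cv2.resize(b,(327,300),interpolation=3)
cv2.imwrite("pics/a.png",np.hstack([a,b]))
```

```text
(no output)
```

View pics/a.png

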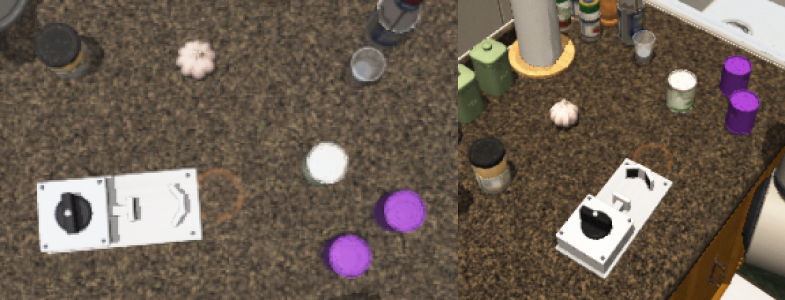

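The left half is the top view. The real tin is the white-topped one at about (375,212) in the top image, with two purple look-alikes nearer the robot. The stand's housing and knob are on the left (+y), with the V jaw at about (290,235).

```bash
cat > h.py <<'E'
from plant import bot
import cv2,numpy as np
from scipy.spatial.transform import Rotation as R
def cloud(c,m=None,o=None):
    W=c.get("world_from_camera")
    if W is None:
        T=np.eye(4);T[:3,:3]=R.from_euler("xyz",o["tcp_rot"]).as_matrix();T[:3,3]=o["tool_pos"];W=T@c["mount"]
    ok=c["range_z"]>0
    if m is not None: ok&=m
    v,u=np.nonzero(ok);z=c["range_z"][ok]
    return (np.c_[(u-c["cx"])/c["fx"]*z,(v-c["cy"])/c["fy"]*z,z,np.ones(len(z))]@np.asarray(W).T)[:,:3]
def rect(P):
    (c,s,a)=cv2.minAreaRect(P[:,:2].astype(np.float32));return np.round(c,1),np.round(s,1),round(a,1)
def view(n):
    o=bot.get_obs();c=bot.capture(n);return o,c
def box(P,x0,x1,y0,y1,z0,z1):
    lo=np.array([x0,y0,z0]);hi=np.array([x1,y1,z1]);return P[((P>lo)&(P<hi)).all(1)]
E
python3 - <<'E'
from h import *
for n in("scene","top"):
    o,c=view(n);P=cloud(c)
    t=box(P,480,570,-250,-170,66,80);print(n,"tin",len(t),np.round(cv2.minEnclosingCircle(t[:,:2].astype(np.float32))[0],1),rect(t))
    m=bot.cut_out(c,"stand")[0]["pixels"]
    S=cloud(c,m)
    print("plate",rect(S[(S[:,2]>4)&(S[:,2]<13)]),"all",rect(S[S[:,2]>4]))
    print("housing",rect(S[(S[:,2]>48)&(S[:,2]<56)]))
    print("bar",rect(S[S[:,2]>82]),"disc",rect(S[(S[:,2]>57)]))
E
```

```text
scene tin 287 [ 532.4 -209.5] (array([ 530.6, -210.5]), array([56.2, 57.4]), 63.9)
plate (array([469.2,  77.9]), array([106.3, 229.9]), 5.4) all (array([469.2,  77.9]), array([106.3, 229.9]), 5.4)
housing (array([462. , 141.6]), array([96.4, 97.4]), 5.7)
bar (array([461.4, 139.4]), array([55.2, 15.8]), 9.4) disc (array([461.5, 142.9]), array([85.4, 86.3]), 3.7)
top tin 415 [ 526.3 -211.1] (array([ 526.6, -211.1]), array([53.9, 53.9]), 0.2)
plate (array([463.6,  75.5]), array([107.9, 219.1]), 4.1) all (array([463.5,  77.8]), array([107.9, 223.6]), 4.1)
housing (array([458.8, 141.2]), array([96. , 96.6]), 5.0)
bar (array([459.2, 138.8]), array([55.2, 14.5]), 8.7) disc (array([451.4, 144.2]), array([50.7, 68.5]), 56.1)
```

>>> apply_moves(motion="0 0 -0.007 -10.3;0 0 -0.007 -10.3;0 0 -0.007 -10.3;0 0 -0.007 -10.3;0 0 -0.007 -10.3;0 0 -0.007 -10.3;0 0 -0.007 -10.3", fingers=1)

```text
time: 1.88
tool_pos: [206.8, -482.6, 249.6]
tcp_rot: [3.142, 0.0, 1.669]
contact_force: [1.3, 0.4, 0.1]
grip_width: 91.9
finger_force: 0.0
```

>>> apply_moves(motion="0.030 0.042 0 0;0.030 0.042 0 0;0.030 0.042 0 0;0.030 0.042 0 0;0.030 0.042 0 0;0.030 0.042 0 0;0.030 0.042 0 0;0.030 0.042 0 0")

```text
time: 2.88
tool_pos: [520.4, -211.4, 249.4]
tcp_rot: [3.141, 0.0, 1.663]
contact_force: [-1.1, -0.7, 0.7]
grip_width: 92.0
finger_force: 0.0
```

Run:
```python
from h import *
o,c=view("wrist");print(o["tool_pos"],o["tcp_rot"],np.round(c["mount"],3).tolist())
cv2.imwrite("pics/w1.png",c["img"])
P=cloud(c,None,o)
t=box(P,470,590,-270,-150,62,82);print("tin",len(t),np.round(cv2.minEnclosingCircle(t[:,:2].astype(np.float32))[0],1),rect(t),np.percentile(t[:,2],[5,50,95]))
```

```text
[ 520.37493084 -211.35812046  249.40786376] [3.14143303e+00 3.69858538e-04 1.66320941e+00] [[0.001, -0.963, -0.269, 71.228], [1.0, 0.001, 0.0, -0.437], [-0.0, -0.269, 0.963, -182.785], [0.0, 0.0, 0.0, 1.0]]
tin 1883 [ 529.3 -213.5] (array([ 529.3, -213.4]), array([55.3, 56.9]), 5.2) [66.38070529 67.91157168 70.52678563]
```

>>> apply_moves(motion="-0.002 0.0085 0.030 0;0 0 0.055 0;0 0 0.055 0;0 0 0.044 0;0 0 0.020 0;0 0 0.010 0;0 0 0 0")

```text
time: 3.8
tool_pos: [527.8, -213.9, 35.2]
tcp_rot: [-3.141, -0.0, 1.663]
contact_force: [0.8, -0.3, 0.5]
grip_width: 91.8
finger_force: 0.0
```

>>> apply_moves(motion="0 0 0 0;0 0 0 0;0 0 0 0;0 0 0 0;0 0 0 0;0 0 0 0", fingers=-1)

```text
time: 4.55
tool_pos: [528.4, -214.0, 35.7]
tcp_rot: [3.141, 0.001, 1.663]
contact_force: [1.5, 0.3, 2.7]
grip_width: 56.5
finger_force: 30.0
```

>>> apply_moves(motion="0 0 -0.020 0;0 0 -0.050 0;0.020 -0.004 -0.050 0;0.045 -0.008 -0.035 0;0.050 -0.009 -0.010 0;0.050 -0.009 0 0;0.035 -0.006 0 0;0.018 -0.004 0 0")

```text
time: 5.55
tool_pos: [466.8, 1.0, 199.9]
tcp_rot: [-3.14, -0.0, 1.665]
contact_force: [-0.1, -0.2, -2.0]
grip_width: 56.6
finger_force: 30.0
```

Run:
```python
from h import *
o,c=view("wrist");print(o["tool_pos"],o["tcp_rot"],o["grip_width"])
cv2.imwrite("pics/w2.png",c["img"])
P=cloud(c,None,o)
t=box(P,420,520,-60,60,215,250)
print("tin?",len(t), len(t) and rect(t))
S=box(P,380,560,-80,230,2,110)
for a,b in((2,12),(2,110),(45,55),(35,43),(80,95)):
    q=S[(S[:,2]>a)&(S[:,2]<b)];print(a,b,len(q),rect(q) if len(q)>5 else"")
print(np.histogram(S[:,2],bins=range(2,100,4)))
```

```text
[466.83425131   0.99850118 199.90890713] [-3.14014086e+00 -1.33245522e-04  1.66483015e+00] 56.624544876871255
tin? 8667 (array([466.9,   9.5]), array([66.1, 65.3]), 48.7)
2 12 7460 (array([471.2,  29.8]), array([104.2, 129.4]), 5.1)
2 110 17872 (array([467.5,  69.9]), array([104.1, 210.2]), 5.1)
45 55 6649 (array([461.9, 133.3]), array([96.3, 82.9]), 5.4)
35 43 343 (array([473.5,  31.8]), array([59.1, 67.2]), 0.5)
80 95 1311 (array([461.4, 137.3]), array([56. , 14.4]), 9.9)
(array([1869, 5582,   16,   22,   16,   18,  386,   20,   41,  306,    0,
       3534, 3114,  215, 1174,   48,   59,   51,   59,   56,   94, 1103,
         89,    0]), array([ 2,  6, 10, 14, 18, 22, 26, 30, 34, 38, 42, 46, 50, 54, 58, 62, 66,
       70, 74, 78, 82, 86, 90, 94, 98]))
```

View pics/w2.png

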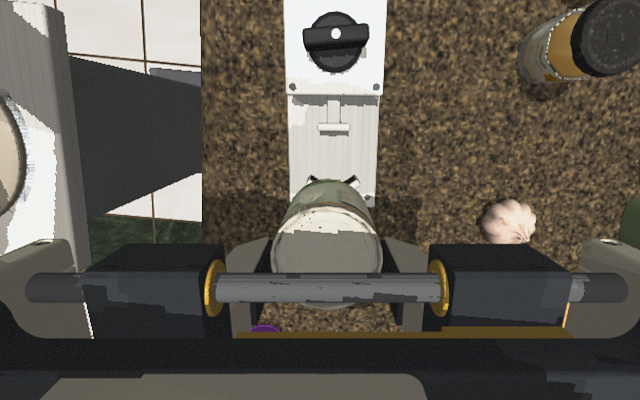

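Run:
```python
from h import *
o,c=view("wrist");P=cloud(c,None,o);a=np.radians(5.2);k=np.array([461.4,137.3])
ex=np.array([np.cos(a),np.sin(a)]);ey=np.array([-ex[1],ex[0]])
def st(Q): d=Q[:,:2]-k;return np.c_[d@ex,d@ey+60,Q[:,2]]
S=st(box(P,380,560,-80,230,2,110))
q=S[(abs(S[:,0])<25)&(S[:,1]<5)&(S[:,1]>-40)&(S[:,2]>20)]
for z in range(20,46,4):
    w=q[(q[:,2]>=z)&(q[:,2]<z+4)&(abs(q[:,0])>6)]
    if len(w):print(z,len(w),np.round(np.percentile(w,[3,50,97],axis=0),1).tolist())
q=S[(S[:,2]>44)&(S[:,2]<56)];print("housing",np.round(np.percentile(q,[1,99],axis=0),1).tolist())
d=bot.cut_out(c,"tin")
for e in d[:2]:
    T=st(cloud(c,e["pixels"],o));print(e["p"],e["point"],len(T),np.percentile(T[:,2],[2,50,98]))
    T=T[(T[:,2]>228)]
    if len(T)>5:print(rect(T),np.round(np.percentile(T,[1,99],axis=0),1).tolist())
t=o["tool_pos"][:2][None];print("tcp",st(np.c_[t,[[0]]]))
```

```text
24 14 [[-6.3, -11.5, 26.6], [6.5, -4.5, 27.5], [6.7, 3.1, 27.9]]
28 20 [[-6.3, -11.7, 28.0], [-6.2, -3.5, 28.5], [6.6, 4.1, 29.6]]
32 7 [[-11.3, -21.4, 35.5], [6.5, -21.3, 35.7], [12.5, -21.3, 36.0]]
36 144 [[-16.7, -21.3, 36.6], [-6.2, -17.1, 38.8], [15.8, -13.1, 39.9]]
40 34 [[-13.5, -19.1, 40.0], [6.8, -17.0, 40.3], [14.6, -14.1, 41.1]]
housing [[-47.1, 14.8, 47.7], [47.0, 98.1, 52.0]]
0.83 [327.3, 235.6] 8550 [172.97693168 232.17314435 235.57399438]
(array([ -7. , -72.7]), array([54.2, 55.5]), 40.2) [[-34.2, -100.9, 229.2], [19.1, -46.1, 236.2]]
0.44 [265.0, 329.2] 114 [-0.69623857  5.13006457 11.9912425 ]
tcp [[ -7.27135316 -75.0301398    0.        ]]
```

>>> apply_moves(motion="0.011 0.004 0.010 0;0.011 0.0035 0.020 0;0 0 0.040 0;0 0 0.030 0;0 0 0.014 0;0 0 0 0;0 0 0 0")

```text
time: 6.58
tool_pos: [474.3, 21.9, 87.2]
tcp_rot: [3.14, 0.0, 1.663]
contact_force: [-0.9, 0.9, -3.0]
grip_width: 56.5
finger_force: 30.0
```

Run:
```python
from h import *
o,c=view("wrist");k=np.array([461.4,137.3]);a=np.radians(5.2)
ex=np.array([np.cos(a),np.sin(a)]);ey=np.array([-ex[1],ex[0]])
d=o["tool_pos"][:2]-k;print(o["tool_pos"],d@ex,d@ey+60,o["contact_force"])
cv2.imwrite("pics/w3.png",c["img"][0:330,150:510])
_,s=view("scene");cv2.imwrite("pics/s3.png",cv2.resize(s["img"][220:330,250:380],None,fx=4,fy=4,interpolation=2))
```

```text
[474.33211693  21.93092247  87.17397115] 2.4226963177849195 -56.06633551943089 [-0.90325139  0.85526857 -2.98955371]
```

View pics/w3.png

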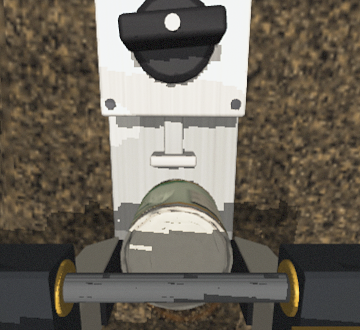

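```bash
cat >> h.py <<'E'
def rel(o,c):
    "points in tool-aligned frame: x=tool y, y=tool x, z up, relative to TCP"
    o2=dict(o,tool_pos=np.zeros(3),tcp_rot=np.array([np.pi,0,np.pi/2]))
    return cloud(c,None,o2)
E
python3 - <<'E'
from h import *
for i in range(3):
    o,c=view("wrist");P=rel(o,c);z0=87
    Z=P[:,2]+z0
    bar=P[(Z>82)&(Z<95)&(P[:,1]>70)&(abs(P[:,0])<50)];print(o["tool_pos"].round(1),o["tcp_rot"].round(3),"bar",rect(bar))
    j=P[(Z>34)&(Z<44)&(P[:,1]>25)&(P[:,1]<60)&(abs(P[:,0])<30)];print("jaw",len(j),np.round(np.percentile(j,[2,50,98],axis=0),1).tolist())
    h=P[(Z>44)&(Z<56)&(P[:,1]>60)&(abs(P[:,0])<60)];print("housing",rect(h),np.round(np.percentile(h,[1,99],axis=0),1).tolist())
    t=P[(P[:,2]>30)&(P[:,2]<40)&(abs(P[:,0])<32)&(abs(P[:,1])<40)];print("tin",np.round(np.percentile(t,[1,99],axis=0),1).tolist())
    p=P[(Z>2)&(Z<12)&(P[:,1]>20)&(P[:,1]<60)&(abs(P[:,0])<70)];print("plate",np.round(np.percentile(p,[1,99],axis=0),1).tolist())
E
```

```text
[474.3  22.   87.4] [3.139e+00 1.000e-03 1.663e+00] bar (array([ -2.3, 116.2]), array([56.2, 14.8]), 4.8)
jaw 545 [[-18.6, 34.8, -51.7], [-2.7, 39.6, -48.2], [13.3, 43.2, -46.6]]
housing (array([ -2.5, 104.7]), array([68.6, 96.4]), 89.7) [[-49.3, 70.9, -39.3], [44.7, 138.2, -35.4]]
tin [[-28.6, -25.9, 30.5], [28.6, 28.3, 37.9]]
plate [[-53.3, 20.2, -82.5], [48.1, 59.3, -79.2]]
[474.1  22.   87.3] [3.139e+00 1.000e-03 1.663e+00] bar (array([ -2.2, 116.3]), array([56.1, 14.5]), 4.4)
jaw 551 [[-18.5, 34.8, -51.6], [-2.7, 39.6, -48.0], [13.3, 43.2, -46.4]]
housing (array([ -2.2, 104.8]), array([68.9, 96.3]), 89.9) [[-49.2, 70.9, -39.3], [44.8, 138.3, -35.2]]
tin [[-28.5, -25.9, 30.5], [28.5, 28.3, 37.9]]
plate [[-53.1, 20.2, -82.4], [48.3, 59.3, -79.0]]
[473.9  22.1  87.1] [3.140e+00 1.000e-03 1.663e+00] bar (array([ -2.1, 116.2]), array([55.9, 14.5]), 4.6)
jaw 547 [[-17.9, 34.8, -51.4], [-2.0, 39.5, -48.0], [13.9, 43.2, -46.5]]
housing (array([ -2. , 104.7]), array([96.2, 68.8]), 0.0) [[-49.0, 70.9, -39.1], [45.0, 138.2, -35.2]]
tin [[-28.6, -25.9, 30.5], [28.3, 28.3, 37.9]]
plate [[-53.0, 20.2, -82.3], [48.5, 59.3, -79.0]]
```

>>> apply_moves(motion="0.0025 -0.0023 0.005 0;0 0 0.010 0;0 0 0.010 0;0 0 0.008 0;0 0 0.005 0;0 0 0.003 0;0 0 0 0")

```text
time: 7.7
tool_pos: [470.8, 24.4, 45.2]
tcp_rot: [-3.141, 0.0, 1.663]
contact_force: [-0.3, -0.3, -2.3]
grip_width: 56.6
finger_force: 30.0
```

Run:
```python
from h import *
o,c=view("wrist");P=rel(o,c);Z=P[:,2]+45
j=P[(Z>34)&(Z<44)&(P[:,1]>25)&(P[:,1]<60)&(abs(P[:,0])<30)];print("jaw",len(j),np.round(np.percentile(j,[2,50,98],axis=0),1).tolist())
t=P[(P[:,2]>30)&(P[:,2]<40)&(abs(P[:,0])<32)&(abs(P[:,1])<40)];print("tin",np.round(np.percentile(t,[1,99],axis=0),1).tolist())
h=P[(Z>44)&(Z<56)&(P[:,1]>60)&(abs(P[:,0])<60)];print("housing",rect(h))
print(o["tool_pos"],o["contact_force"])
cv2.imwrite("pics/w4.png",c["img"][0:330,150:510])
```

```text
jaw 997 [[-15.0, 26.0, -10.2], [0.7, 36.3, -6.0], [16.3, 40.7, -2.0]]
tin [[-28.6, -25.9, 30.5], [28.2, 28.3, 37.7]]
housing (array([ 0.9, 96.9]), array([96.5, 58.2]), 0.0)
[470.8179617   24.41237946  45.18747787] [-0.32909577 -0.32781626 -2.27148599]
```

View pics/w4.png

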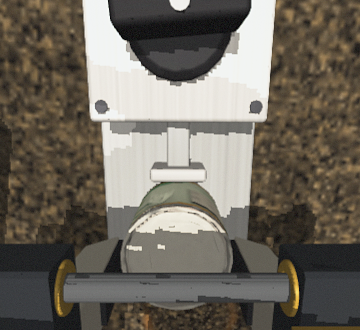

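>>> apply_moves(motion="0 0 0.001 0;0 0 0.0005 0;0 0 0 0;0 0 0 0")

```text
time: 8.25
tool_pos: [470.9, 24.4, 43.8]
tcp_rot: [3.142, 0.0, 1.663]
contact_force: [-0.4, 0.7, -1.4]
grip_width: 56.6
finger_force: 30.0
```

>>> apply_moves(motion="0 0 0.0007 0;0 0 0 0;0 0 0 0")

```text
time: 8.62
tool_pos: [471.1, 24.4, 43.6]
tcp_rot: [3.141, 0.0, 1.663]
contact_force: [-1.5, 0.9, 5.4]
grip_width: 56.8
finger_force: 30.0
```

>>> apply_moves(motion="0 0 0 0;0 0 0 0;0 0 0 0;0 0 0 0", fingers=1)

```text
time: 9.12
tool_pos: [470.8, 24.4, 43.0]
tcp_rot: [-3.142, 0.0, 1.663]
contact_force: [0.3, -0.4, -0.0]
grip_width: 90.3
finger_force: 0.0
```

>>> apply_moves(motion="0 0 -0.010 0;0 0 -0.030 0;0 0 -0.040 0;0.010 0 -0.040 0;0.005 0 -0.040 0;0 0 0 0;0 0 0 0")

```text
time: 10.0
tool_pos: [469.0, 39.4, 202.9]
tcp_rot: [-3.141, 0.0, 1.663]
contact_force: [0.3, -0.2, -1.0]
grip_width: 91.9
finger_force: 0.0
```

Run:
```python
from h import *
o,c=view("wrist");P=rel(o,c);Z=P[:,2]+203.3
print(o["tool_pos"],o["contact_force"],o["moment"])
for n,a,b,y0,y1 in(("bar",82,95,50,150),("tin",74,85,-60,25),("jaw",34,44,20,34),("housing",46,56,30,160),("disc",57,64,50,150)):
    q=P[(Z>a)&(Z<b)&(P[:,1]>y0)&(P[:,1]<y1)&(abs(P[:,0])<60)]
    if len(q)>5:print(n,len(q),rect(q),np.round(np.percentile(q,[1,50,99],axis=0),1).tolist())
cv2.imwrite("pics/w5.png",c["img"])
```

```text
[468.98937513  39.36537779 202.86042861] [ 0.25711191 -0.20338168 -1.0466629 ] [-0.02732806 -0.11379482 -0.05070961]
bar 1094 (array([ 1.5, 98.4]), array([55.7, 14.1]), 4.5) [[-25.3, 90.3, -119.3], [1.6, 98.3, -114.2], [28.9, 106.0, -111.9]]
tin 2447 (array([  1.4, -14.3]), array([56.2, 55.8]), 89.9) [[-25.2, -41.1, -128.9], [1.5, -14.2, -126.9], [28.1, 12.6, -123.6]]
jaw 157 (array([ 1.6, 23. ]), array([ 4.7, 32.6]), 89.7) [[-14.6, 20.6, -168.7], [1.6, 22.9, -163.6], [17.9, 25.4, -161.8]]
housing 7384 (array([  1.6, 100.3]), array([96.2, 94.9]), 0.0) [[-45.4, 53.0, -154.9], [1.5, 108.4, -152.9], [48.6, 147.3, -150.9]]
disc 1365 (array([ 2.4, 98.1]), array([50.9, 48.4]), 89.1) [[-20.0, 73.6, -146.0], [1.4, 90.3, -143.6], [23.6, 122.6, -141.5]]
```

View pics/w5.png

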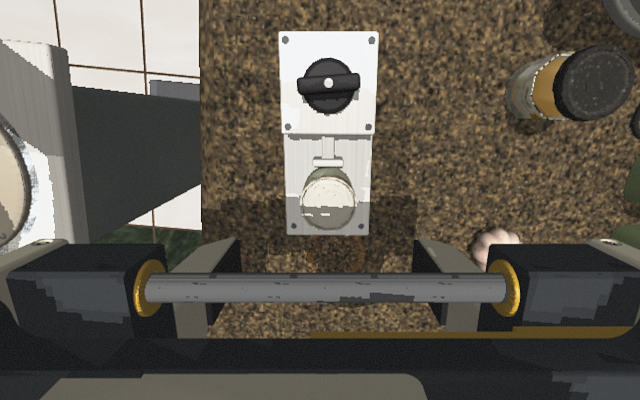

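>>> apply_moves(motion="0.0300 0.001 0 0;0.0400 0 0 0;0.0285 0 0 0;0 0 0.02 -10.5;0 0 0.02 -10.5;0 0 0.02 -10.5;0 0 0 -10.5;0 0 0 -10.5", fingers=0)

```text
time: 11.05
tool_pos: [460.3, 137.2, 141.4]
tcp_rot: [-3.139, -0.003, 2.585]
contact_force: [0.5, -0.6, 0.2]
grip_width: 46.0
finger_force: 0.0
```

>>> apply_moves(motion="0 0 0 -10.5;0 0 0 -10.5;0 0 0 -10.5;0 0 0 -10.5;0 0 0 0;0 0 0 0;0 0 0 0")

```text
time: 11.92
tool_pos: [461.2, 137.5, 142.8]
tcp_rot: [-3.142, -0.001, -2.973]
contact_force: [0.0, -0.1, 0.1]
grip_width: 45.8
finger_force: 0.0
```

Run:
```python
from h import *
o,c=view("wrist");P=rel(o,c);Z=P[:,2]+143.3
print(o["tool_pos"],o["tcp_rot"],o["contact_force"],o["moment"],o["grip_width"],o["joint_positions"])
q=P[(Z>82)&(Z<97)&(abs(P[:,1])<45)&(abs(P[:,0])<25)]
if len(q)>5:print(len(q),rect(q),np.round(np.percentile(q,[1,50,99],axis=0),1).tolist())
cv2.imwrite("pics/w6.png",c["img"])
for n in("scene","top"):
    o,c=view(n);P=cloud(c);b=box(P,420,500,100,180,82,95);print(n,rect(b) if len(b)>5 else 0)
```

```text
[461.21594147 137.48023288 142.84927069] [-3.14155140e+00 -5.12516934e-04 -2.97278338e+00] [ 0.03001802 -0.09591235  0.06557838] [ 0.13798277 -0.12545879  0.02860076] 45.76493983281437 [ 1.30319518e-01  3.20957148e-01  1.72788470e+00 -6.86234237e-05
  1.09326136e+00 -1.60925454e+00]
1233 (array([0.9, 0.1]), array([55.7, 13.6]), 89.9) [[-5.9, -26.8, -57.9], [0.4, 1.7, -54.1], [7.5, 27.5, -51.9]]
scene (array([460.4, 139.6]), array([52.3, 14.5]), 11.3)
top 0
```

View pics/w6.png

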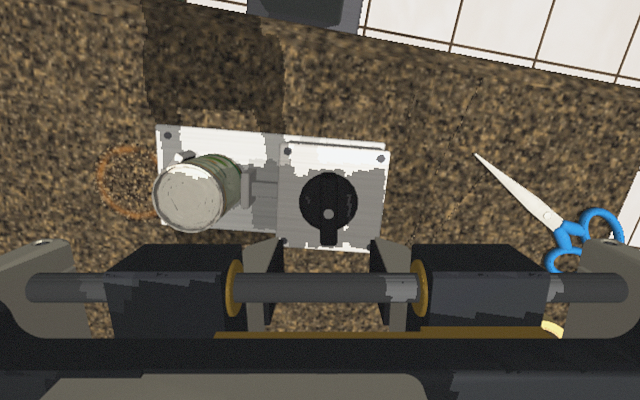

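The wrist view shows the bar in line between the fingers at (330,225), and the tin standing in the nest on the left.

>>> apply_moves(motion="0 0.0008 0.020 0;0 0 0.025 0;0 0 0.020 0;0 0 0.010 0;0 0 0.003 0;0 0 0 0")

```text
time: 12.82
tool_pos: [461.6, 138.4, 65.5]
tcp_rot: [-3.141, 0.001, -2.971]
contact_force: [-0.3, 0.3, -0.6]
grip_width: 46.0
finger_force: 0.0
```

>>> apply_moves(motion="0 0 0 0;0 0 0 0;0 0 0 0;0 0 0 0", fingers=-1)

```text
time: 13.32
tool_pos: [461.2, 138.3, 65.2]
tcp_rot: [-3.142, 0.0, -2.971]
contact_force: [-0.8, 0.9, -1.1]
grip_width: 10.7
finger_force: 0.0
```

```bash
cat > st.py <<'E'
from h import *
o=bot.get_obs();print(o["time"],o["tool_pos"].round(1),o["tcp_rot"].round(3),"F",o["contact_force"].round(2),"M",o["moment"].round(3),o["grip_width"].round(1))
E
python3 st.py
```

```text
Traceback (most recent call last):
  File "st.py", line 2, in <module>
    o=bot.get_obs();print(o["time"],o["tool_pos"].round(1),o["tcp_rot"].round(3),"F",o["contact_force"].round(2),"M",o["moment"].round(3),o["grip_width"].round(1))
                                                                                                                                          ^^^^^^^^^^^^^^^^^^^^^
AttributeError: 'float' object has no attribute 'round'
```

>>> apply_moves(motion="0 0 0 0;0 0 0 0;0 0 0 0")

```text
time: 13.7
tool_pos: [461.2, 138.3, 65.1]
tcp_rot: [-3.142, -0.0, -2.971]
contact_force: [0.2, 0.1, -0.1]
grip_width: 0.3
finger_force: 0.0
```

```bash
sed -i 's/o\["grip_width"\].round(1)/o["grip_width"],o["finger_force"]/' st.py; python3 st.py
```

```text
13.7 [461.2 138.3  65.1] [-3.142 -0.    -2.971] F [ 0.22  0.08 -0.05] M [ 0.131 -0.156  0.037] 0.30517783035163726 0.0
```

Run:
```python
from h import *
o,c=view("wrist");_,s=view("scene")
a=cv2.resize(c["img"],(480,300));b=cv2.resize(s["img"][200:320,240:368],(320,300),interpolation=2)
cv2.imwrite("pics/w7.png",np.hstack([a,b]))
P=cloud(s);q=box(P,400,520,80,200,57,64);print(len(q),rect(q) if len(q)>5 else 0)
P=rel(o,c);print(P[(abs(P[:,0])<20)&(abs(P[:,1])<40)&(P[:,2]<30)&(P[:,2]>-10)].__len__())
```

```text
97 (array([443.1, 132.7]), array([57.3, 48.4]), 21.7)
2768
```

View pics/w7.png

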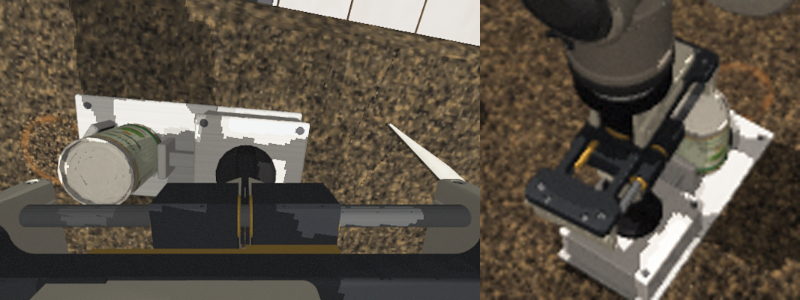

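Run:
```python
from h import *
o,c=view("wrist");P=rel(o,c)
k=c["img"][170:350,250:410];k=np.clip(k.astype(float)*2.5,0,255).astype(np.uint8)
cv2.imwrite("pics/w8.png",cv2.resize(k,None,fx=3.3,fy=3.3,interpolation=0))
q=P[(abs(P[:,0])<16)&(abs(P[:,1])<45)&(P[:,2]<32)&(P[:,2]>-12)]
for z in range(-12,32,4):
    w=q[(q[:,2]>=z)&(q[:,2]<z+4)]
    if len(w):print(z,len(w),np.round(np.percentile(w[:,:2],[2,50,98],axis=0),1).tolist())
print(np.round(c["range_z"][190:330:10,300:360:5]).astype(int))
```

```text
-12 56 [[-15.5, 19.5], [-7.3, 22.8], [15.5, 24.7]]
-8 1026 [[-15.6, -2.9], [8.0, 10.2], [15.7, 23.0]]
-4 33 [[-14.4, -1.8], [-0.5, 27.8], [6.2, 28.1]]
0 38 [[-6.5, 25.9], [-1.1, 27.8], [6.0, 28.2]]
4 41 [[-6.4, 25.5], [0.0, 27.9], [6.4, 28.2]]
8 43 [[-6.7, 25.8], [0.0, 27.8], [6.3, 28.2]]
12 43 [[-6.1, 26.2], [-0.0, 27.9], [6.1, 28.3]]
16 51 [[-7.0, 25.2], [0.5, 27.8], [5.9, 28.2]]
20 653 [[-6.9, 10.1], [-0.0, 20.2], [6.4, 27.8]]
24 282 [[-5.3, 9.6], [-0.5, 17.0], [4.7, 26.1]]
28 105 [[-9.6, 9.4], [-1.1, 11.1], [8.6, 11.6]]
[[203 204 203 202 202 204 204 203 202 203 204 202]
 [204 206 196 196 176 177 175 176 195 197 205 204]
 [197 196 197 169 167 166 165 166 167 196 196 198]
 [197 198 198 171 167 168 167 167 167 198 198 199]
 [200 200 200 172 169 169 169 169 171 201 200 200]
 [201 202 202 165 165 168 170 165 165 201 202 201]
 [ 89  90  88  90 153 156 156  95  90  89  89  89]
 [ 83  83  82  82 142 145 145  89  83  84  85  83]
 [ 77  78  79  77  84 136 136  83  76  78  77  78]
 [ 75  76  75  76  82  85  85  81  76  75  76  75]
 [ 78  77  77  77  82  84  83  81  76  76  77  77]
 [ 78  77  78  79  81  85  84  81  77  77  77  77]
 [ 78  78  78  79  82 126 128  81  78  78  78  78]
 [ 79  79  78  79 124 129 129  95  79  79  79  79]]
```

View pics/w8.png

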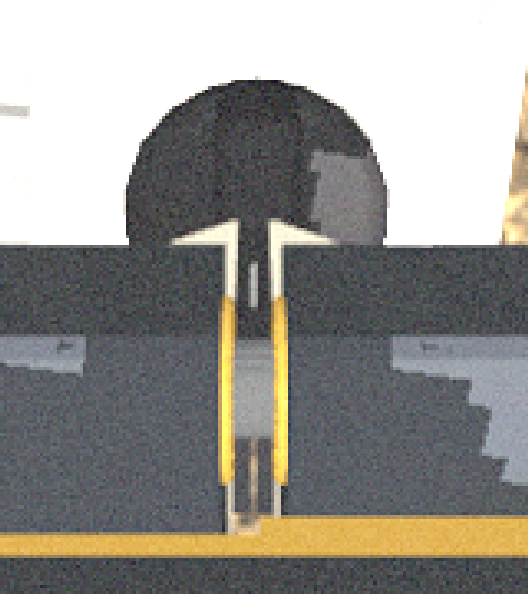

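The crop shows the bar's end in front of the slit. The finger surfaces at row 240 lie about 28 mm above the nominal TCP, so they may have closed above the bar. I'll open them and measure where the fingertips really are.

>>> apply_moves(motion="0 0 0 0;0 0 0 0;0 0 0 0;0 0 0 0;0 0 0 0", fingers=0)

```text
time: 14.48
tool_pos: [461.2, 138.3, 65.1]
tcp_rot: [-3.142, -0.0, -2.971]
contact_force: [0.4, 0.1, 0.1]
grip_width: 44.2
finger_force: 0.0
```

Run:
```python
from h import *
o,c=view("wrist");P=rel(o,c);print(o["tool_pos"],o["grip_width"],o["moment"],c["fx"],c["cy"])
q=P[(abs(P[:,0])<70)&(abs(P[:,0])>16)&(abs(P[:,1])<22)&(P[:,2]<80)&(P[:,2]>-8)]
for z in range(-8,80,4):
    w=q[(q[:,2]>=z)&(q[:,2]<z+4)]
    if len(w):print(z,len(w),np.round(np.percentile(w[:,:2],[2,50,98],axis=0),1).tolist())
q=P[(abs(P[:,0])<8)&(abs(P[:,1])<32)&(P[:,2]<32)&(P[:,2]>15)];print("bar",rect(q),np.percentile(q[:,2],[5,50,95]))
_,s=view("scene");P=cloud(s);q=box(P,400,520,70,200,54,110)
for z in range(54,110,4):
    w=q[(q[:,2]>=z)&(q[:,2]<z+4)]
    if len(w):print("s",z,len(w),np.round(np.percentile(w[:,:2],[2,50,98],axis=0),1).tolist())
k=s["img"][200:320,240:368];k=np.clip(k.astype(float)*1.8,0,255).astype(np.uint8)
cv2.imwrite("pics/w9.png",cv2.resize(k,None,fx=4.5,fy=4.5,interpolation=2))
```

```text
[461.21835181 138.31869762  65.09325756] 44.16358500072993 [ 0.1051603  -0.07765414 -0.01187386] 320.5248468236552 205.04513649610632
-8 1160 [[-24.4, -16.3], [-16.1, 0.9], [24.1, 16.9]]
-4 2 [[18.3, -5.3], [18.9, -4.6], [19.5, -4.0]]
20 1 [[21.4, 4.4], [21.4, 4.4], [21.4, 4.4]]
24 100 [[-27.5, -5.8], [-0.8, 9.4], [25.8, 11.6]]
28 177 [[-31.7, -5.8], [21.1, 10.0], [30.4, 11.5]]
32 227 [[-35.8, -3.1], [-22.7, 10.8], [33.5, 11.6]]
36 273 [[-38.1, -0.8], [21.1, 11.1], [36.5, 11.7]]
40 290 [[-38.3, 1.0], [-22.8, 11.1], [37.0, 11.7]]
44 302 [[-37.5, 2.9], [21.0, 11.1], [35.5, 11.7]]
48 277 [[-36.6, 4.4], [21.2, 11.1], [35.1, 11.8]]
52 283 [[-35.6, 6.7], [-22.8, 11.1], [33.9, 11.7]]
56 290 [[-34.8, -8.3], [-22.7, 11.1], [32.8, 11.7]]
60 250 [[-33.7, -8.5], [21.2, 11.2], [31.7, 11.8]]
64 92 [[-32.5, -9.2], [-22.7, -3.8], [30.4, 11.8]]
68 355 [[-25.2, -9.7], [21.1, -4.0], [23.7, 1.2]]
72 135 [[-25.3, -9.5], [-24.9, -2.7], [23.7, 3.3]]
76 140 [[-25.4, -6.3], [-24.9, -0.5], [23.8, 5.7]]
bar (array([-0.1,  8.6]), array([39.4, 14. ]), 89.9) [20.74623412 23.62439444 24.99078223]
s 54 250 [[414.3, 95.0], [433.1, 147.6], [490.7, 189.7]]
s 58 44 [[433.3, 114.7], [448.7, 151.3], [462.1, 178.6]]
s 62 55 [[438.9, 141.7], [452.1, 151.2], [462.3, 161.7]]
s 66 10 [[434.9, 132.8], [442.6, 142.7], [457.8, 145.1]]
s 70 11 [[435.5, 132.2], [441.4, 142.4], [453.1, 144.8]]
s 74 7 [[435.6, 132.5], [438.4, 142.2], [447.7, 143.9]]
s 78 10 [[434.3, 132.0], [440.9, 142.5], [451.6, 144.7]]
s 82 9 [[435.0, 131.7], [438.9, 141.5], [448.5, 143.1]]
s 86 12 [[434.7, 134.6], [440.2, 141.1], [448.1, 143.6]]
s 90 33 [[435.2, 123.1], [441.8, 135.7], [452.3, 142.3]]
s 94 10 [[442.9, 112.0], [457.1, 116.5], [472.3, 159.3]]
s 98 7 [[447.0, 103.7], [457.8, 113.1], [471.0, 162.7]]
s 102 8 [[446.1, 108.5], [456.3, 116.3], [469.4, 171.1]]
s 106 8 [[445.6, 98.8], [457.4, 111.8], [468.3, 174.0]]
```

View pics/w9.png

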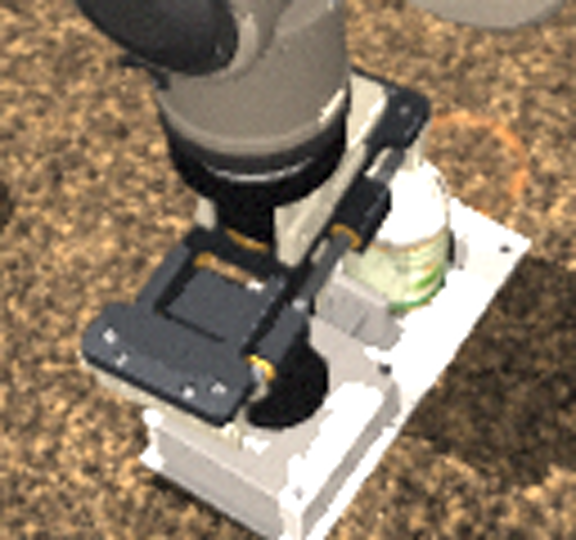

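Both cameras agree that the fingertips are about 26 mm higher than the reported TCP: they end near z≈91 mm, right at the bar's top. So the fingers closed above the bar. I'll go 20 mm lower in small steps, watching the force.

>>> apply_moves(motion="0 0 0.005 0;0 0 0.005 0;0 0 0 0;0 0 0 0")

```text
time: 15.08
tool_pos: [461.2, 138.3, 55.0]
tcp_rot: [-3.142, -0.0, -2.971]
contact_force: [-1.0, 0.7, 0.6]
grip_width: 46.0
finger_force: 0.0
```

>>> apply_moves(motion="0 0 0.004 0;0 0 0.004 0;0 0 0.002 0;0 0 0 0")

```text
time: 15.58
tool_pos: [461.1, 138.3, 44.9]
tcp_rot: [-3.142, -0.001, -2.971]
contact_force: [0.2, 0.0, 0.2]
grip_width: 45.7
finger_force: 0.0
```

```bash
cat > jaw.py <<'E'
from h import *
o,c=view("wrist");P=rel(o,c)
exec(open("st.py").read())
_,s=view("scene");Q=cloud(s);a=np.radians(5.2);k=np.array([462,139.5])
d=Q[:,:2]-k;S=np.c_[d@[np.cos(a),np.sin(a)],d@[-np.sin(a),np.cos(a)]+60,Q[:,2]]
j=S[(abs(S[:,0])<20)&(S[:,1]<3)&(S[:,1]>-30)&(S[:,2]>36)&(S[:,2]<46)];print("jaw",len(j),np.percentile(j[:,1],[5,50,95]).round(1) if len(j) else 0)
E
python3 jaw.py
python3 - <<'E'
from h import *
o,c=view("wrist");P=rel(o,c)
q=P[(abs(P[:,0])<9)&(abs(P[:,1])<32)&(P[:,2]<50)&(P[:,2]>33)];print("bar",rect(q),np.percentile(q[:,2],[5,50,95]))
q=P[(abs(P[:,0])<40)&(abs(P[:,0])>16)&(abs(P[:,1]-11)<2)&(P[:,2]<80)&(P[:,2]>10)];print(np.percentile(q[:,2],[0,1,3]),np.percentile(q[:,0],[1,99]))
E
```

```text
15.625 [461.2 138.3  45. ] [-3.142 -0.    -2.971] F [-0.2  -0.08  0.01] M [ 0.113 -0.122  0.004] 45.96875480862692 0.0
jaw 63 [-28.3 -16.8 -13. ]
bar (array([-0.1,  0.6]), array([55.9, 13.8]), 89.8) [39.78029252 43.53919729 44.78106632]
[10.84984053 12.5322099  13.56531369] [-38.62688857  37.34780865]
```

>>> apply_moves(motion="0 0 0 0;0 0 0 0;0 0 0 0;0 0 0 0;0 0 0 0", fingers=-1)

```text
time: 16.35
tool_pos: [461.2, 138.6, 45.1]
tcp_rot: [3.141, 0.0, -2.971]
contact_force: [-1.5, 3.3, 1.4]
grip_width: 13.6
finger_force: 30.0
```

```bash
python3 jaw.py
```

```text
16.4 [461.2 138.6  45.1] [ 3.141  0.    -2.971] F [-0.7   3.64  0.68] M [ 0.591 -0.094 -0.014] 14.024800069051537 30.002676844596863
jaw 51 [-29.  -19.  -13.5]
```

>>> apply_moves(motion="0 0.0003 0 2;0 0 0 3;0 0 0 3;0 0 0 0;0 0 0 0")

```text
time: 17.08
tool_pos: [461.2, 138.7, 45.1]
tcp_rot: [3.142, 0.0, -3.11]
contact_force: [0.3, 2.4, 1.7]
grip_width: 13.6
finger_force: 30.0
```

```bash
python3 jaw.py
```

```text
17.125 [461.2 138.7  45.1] [ 3.142  0.    -3.11 ] F [-0.55  2.35  1.32] M [ 0.511 -0.068 -0.067] 13.823016802796715 30.00407338142395
jaw 45 [-28.9 -19.  -12.9]
```

>>> apply_moves(motion="0 0 0 2;0 0 0 2")

```text
time: 17.42
tool_pos: [461.2, 138.7, 45.1]
tcp_rot: [-3.142, 0.0, 3.101]
contact_force: [-0.3, 2.9, 1.6]
grip_width: 13.9
finger_force: 30.0
```

```bash
python3 jaw.py
```

```text
17.475 [461.2 138.7  45.1] [3.142 0.    3.099] F [0.31 3.36 1.34] M [ 0.538 -0.013 -0.02 ] 13.88545808663286 30.002912878990173
jaw 31 [-28.7 -18.4 -13.8]
```

```bash
cat > jaw.py <<'E'
from h import *
o=bot.get_obs();print("t",o["time"],"Mz",o["moment"].round(3),"F",o["contact_force"].round(1),"yaw",np.degrees(o["tcp_rot"][2]).round(1),o["grip_width"])
c=bot.capture("wrist");Q=cloud(c,None,o);a=np.radians(5.2);k=o["tool_pos"][:2]
d=Q[:,:2]-k;S=np.c_[d@[np.cos(a),np.sin(a)],d@[-np.sin(a),np.cos(a)]+60,Q[:,2]+0]
print("z off",np.round(np.median(S[(abs(S[:,0])<44)&(S[:,1]>14)&(S[:,1]<40)&(abs(S[:,2]-52)<15)][:,2]),1))
j=S[(abs(S[:,0])<20)&(abs(S[:,0])>7)&(S[:,1]<3)&(S[:,1]>-22)&(S[:,2]>34)&(S[:,2]<44)];print("jaw",len(j),np.percentile(j[:,1],[2,50,90,98]).round(1) if len(j) else 0)
print("moment after",bot.get_obs()["moment"].round(3))
E
python3 jaw.py
```

```text
t 17.525 Mz [ 0.525  0.006 -0.024] F [-0.8  3.4  1.2] yaw 177.7 13.629612697546477
z off 50.1
jaw 245 [-21.  -16.4 -14.  -13.7]
moment after [ 0.599 -0.027 -0.078]
```

>>> apply_moves(motion="0 0 0 2;0 0 0 2;0 0 0 2")

```text
time: 17.95
tool_pos: [461.2, 138.7, 45.1]
tcp_rot: [3.142, 0.0, 2.996]
contact_force: [-1.3, 4.2, 2.3]
grip_width: 13.9
finger_force: 30.0
```

```bash
python3 jaw.py
```

```text
t 17.95 Mz [ 0.719 -0.014  0.055] F [-1.3  4.2  2.3] yaw 171.7 13.872335250745682
z off 50.1
jaw 121 [-21.2 -16.1 -14.2 -13.8]
moment after [ 0.669 -0.041  0.084]
```

>>> apply_moves(motion="0 0 0 2;0 0 0 2;0 0 0 1")

```text
time: 18.38
tool_pos: [461.2, 138.7, 45.1]
tcp_rot: [3.142, 0.0, 2.909]
contact_force: [-1.3, 5.9, 2.4]
grip_width: 13.7
finger_force: 30.0
```

```bash
python3 jaw.py
```

```text
t 18.375 Mz [ 0.801 -0.092  0.019] F [-1.3  5.9  2.4] yaw 166.7 13.690697470958938
z off 50.1
jaw 0 0
moment after [ 0.841 -0.099  0.081]
```

>>> apply_moves(motion="0 0.0005 0 0;0 0.0005 0 0;0 0 0 0")

```text
time: 18.8
tool_pos: [461.2, 138.8, 45.1]
tcp_rot: [-3.14, -0.0, 2.911]
contact_force: [-1.9, -3.6, 3.8]
grip_width: 14.0
finger_force: 30.0
```

```bash
cat >> jaw.py <<'E'
for n,k in(("scene",np.array([461.5,140.])),("top",np.array([459.2,139.]))):
    Q=cloud(bot.capture(n));d=Q[:,:2]-k;S=np.c_[d@[np.cos(a),np.sin(a)],d@[-np.sin(a),np.cos(a)]+60,Q[:,2]]
    j=S[(abs(S[:,0])<19)&(S[:,1]<3)&(S[:,1]>-24)&(S[:,2]>33)&(S[:,2]<46)];print(n,len(j),np.percentile(j[:,1],[2,50,90,98]).round(1) if len(j) else 0)
E
python3 jaw.py
```

```text
t 18.8 Mz [-0.662  0.152 -0.016] F [-1.9 -3.6  3.8] yaw 166.8 14.016936538351
z off 50.1
jaw 0 0
moment after [-0.789  0.152 -0.005]
scene 21 [-21.9 -16.6 -14.   -5.8]
top 10 [-21.5 -19.8 -17.  -16.3]
```

>>> apply_moves(motion="0 -0.0004 0 2;0 0 0 2;0 0 0 2")

```text
time: 19.32
tool_pos: [461.2, 138.9, 45.1]
tcp_rot: [-3.141, -0.0, 2.804]
contact_force: [-2.2, -5.1, 4.7]
grip_width: 13.8
finger_force: 30.0
```

```bash
python3 jaw.py
```

```text
t 19.325 Mz [-0.924  0.185  0.059] F [-2.2 -5.1  4.7] yaw 160.7 13.762611972686111
z off 50.0
jaw 0 0
moment after [-0.97   0.179  0.025]
scene 16 [-21.8 -16.9  -5.7   2.6]
top 18 [-21.5 -17.1 -14.3 -13.7]
```

>>> apply_moves(motion="0 -0.0005 -0.0003 1;0 0 0 2;0 0 0 2")

```text
time: 19.85
tool_pos: [461.2, 138.9, 45.2]
tcp_rot: [3.142, -0.0, 2.716]
contact_force: [0.2, -1.3, -2.0]
grip_width: 13.6
finger_force: 30.0
```

```bash
python3 jaw.py
```

```text
t 19.85 Mz [-0.34  -0.245  0.113] F [ 0.2 -1.3 -2. ] yaw 155.6 13.578218647668125
z off 50.1
jaw 0 0
moment after [-0.31  -0.279 -0.009]
scene 16 [-20.8 -16.9 -13.9  -2. ]
top 27 [-21.2 -16.6 -13.8 -13.1]
```

>>> apply_moves(motion="0 -0.0001 0 2;0 0 0 2;0 0 0 2")

```text
time: 20.38
tool_pos: [461.2, 138.9, 45.2]
tcp_rot: [3.141, -0.0, 2.612]
contact_force: [2.0, 1.5, -6.4]
grip_width: 13.6
finger_force: 30.0
```

```bash
python3 jaw.py
```

```text
t 20.375 Mz [ 0.147 -0.535  0.101] F [ 2.   1.5 -6.4] yaw 149.7 13.60387452160398
z off 50.2
jaw 0 0
moment after [ 0.113 -0.533  0.003]
scene 12 [-20.8 -16.  -13.7 -13.3]
top 40 [-21.4 -16.9 -14.  -13.2]
```

>>> apply_moves(motion="0 0 0.0002 2;0 0 0 2;0 0 0 2")

```text
time: 20.9
tool_pos: [461.0, 138.8, 45.2]
tcp_rot: [-3.142, -0.0, 2.507]
contact_force: [0.5, 2.3, -5.4]
grip_width: 13.8
finger_force: 30.0
```

```bash
python3 jaw.py
```

```text
t 20.9 Mz [ 0.297 -0.283  0.15 ] F [ 0.5  2.3 -5.4] yaw 143.7 13.771885277728146
z off 50.2
jaw 0 0
moment after [ 0.314 -0.312  0.063]
scene 12 [-21.  -17.2 -14.5 -14.2]
top 42 [-21.7 -16.9 -14.  -13.4]
```

>>> apply_moves(motion="0 0 0.0003 2;0 0 0 2;0 0 0 1")

```text
time: 21.42
tool_pos: [461.0, 138.8, 45.1]
tcp_rot: [3.141, -0.0, 2.421]
contact_force: [-0.6, 3.8, 1.4]
grip_width: 13.9
finger_force: 30.0
```

```bash
python3 jaw.py
```

```text
t 21.425 Mz [0.471 0.106 0.019] F [-0.6  3.8  1.4] yaw 138.7 13.946583073645723
z off 50.2
jaw 0 0
moment after [ 0.481  0.115 -0.006]
scene 17 [-21.4 -16.6 -14.6 -13.5]
top 46 [-21.2 -16.4 -13.1  -6.2]
```

>>> apply_moves(motion="0 0.0002 0 2;0 0 0 2;0 0 0 1")

```text
time: 21.95
tool_pos: [461.1, 138.7, 45.1]
tcp_rot: [-3.141, -0.0, 2.332]
contact_force: [-3.4, 1.7, 6.4]
grip_width: 13.7
finger_force: 30.1
```

```bash
python3 jaw.py
```

```text
t 21.95 Mz [ 0.357  0.399 -0.259] F [-3.4  1.7  6.4] yaw 133.6 13.713196956894237
z off 50.1
jaw 0 0
moment after [ 0.446  0.387 -0.361]
scene 16 [-23.4 -20.1 -18.6 -14.2]
top 25 [-22.9 -20.4 -12.6  -6. ]
```

The moment has reversed to -0.36 N m and the jaw has moved about 4 mm, so it's dropping. A few degrees more should bring the knob into the free zone.

>>> apply_moves(motion="0 0 -0.0002 1.5;0 0 0 1.5;0 0 0 0")

```text
time: 22.48
tool_pos: [461.1, 138.7, 45.1]
tcp_rot: [-3.141, -0.0, 2.282]
contact_force: [-3.9, 1.8, 5.6]
grip_width: 13.9
finger_force: 30.0
```

```bash
python3 jaw.py
```

```text
t 22.475 Mz [ 0.386  0.426 -0.168] F [-3.9  1.8  5.6] yaw 130.8 13.923857563445473
z off 50.2
jaw 0 0
moment after [ 0.368  0.43  -0.144]
scene 14 [-23.8 -20.2 -13.7 -12.2]
top 26 [-22.8 -20.3  -8.6   0.1]
```

Still a slight pull, so one more degree and a half, then let go.

>>> apply_moves(motion="0 0 -0.0003 1.5;0 0 0 0;0 0 0 0")

```text
time: 23.0
tool_pos: [461.1, 138.7, 45.1]
tcp_rot: [-3.141, -0.0, 2.257]
contact_force: [-2.8, 2.2, 0.1]
grip_width: 14.0
finger_force: 30.0
```

```bash
python3 jaw.py
```

```text
t 23.0 Mz [ 0.368  0.219 -0.   ] F [-2.8  2.2  0.1] yaw 129.3 13.971585498459989
z off 50.2
jaw 0 0
moment after [0.421 0.288 0.008]
scene 6 [-22.2 -18.8  -9.7  -8.5]
top 23 [-22.7 -20.9 -18.8 -18. ]
```

>>> apply_moves(motion="0 0 0 0;0 0 0 0;0 0 0 0;0 0 0 0", fingers=0)

```text
time: 23.65
tool_pos: [461.5, 138.7, 45.5]
tcp_rot: [3.141, 0.0, 2.257]
contact_force: [0.9, -1.0, -1.3]
grip_width: 44.8
finger_force: 0.0
```

>>> apply_moves(motion="0 0 -0.010 0;0 0 -0.030 0;0 0 -0.040 0;0 0 -0.050 0;-0.030 0 -0.050 0;-0.050 0 -0.020 0;-0.050 0 0 0;0 0 0 0")

```text
time: 24.65
tool_pos: [544.9, 35.6, 245.7]
tcp_rot: [3.141, 0.001, 2.253]
contact_force: [0.7, -0.2, 0.1]
grip_width: 46.1
finger_force: 0.0
```

Run:
```python
from h import *
o=bot.get_obs();print(o["time"],o["tool_pos"],o["contact_force"])
a=np.radians(5.2);out=[]
for n,k in(("scene",np.array([461.5,140.])),("top",np.array([459.2,139.]))):
    c=bot.capture(n);Q=cloud(c);d=Q[:,:2]-k;S=np.c_[d@[np.cos(a),np.sin(a)],d@[-np.sin(a),np.cos(a)]+60,Q[:,2]]
    j=S[(abs(S[:,0])<19)&(abs(S[:,0])>7)&(S[:,1]<3)&(S[:,1]>-27)&(S[:,2]>33)&(S[:,2]<46)];print(n,len(j),np.percentile(j[:,1],[2,50,90,98]).round(1) if len(j) else 0)
    t=S[(abs(S[:,0])<40)&(S[:,1]<-15)&(S[:,1]>-100)&(S[:,2]>73)&(S[:,2]<90)];print("tin",len(t),rect(t) if len(t)>5 else 0,np.percentile(t[:,2],[5,50,95]))
    b=box(Q,400,520,90,190,82,95);print("bar",rect(b) if len(b)>5 else 0)
    h=box(Q,400,520,80,200,48,56);print("housing",rect(h) if len(h)>5 else 0)
    out.append(cv2.resize(c["img"][190:330,200:400],(390,273),interpolation=2))
cv2.imwrite("pics/end.png",np.hstack(out))
```

```text
24.65 [544.91111363  35.64064238 245.67792201] [ 0.69499808 -0.22845518  0.07194135]
scene 38 [-26.8 -21.2 -19.6 -19.2]
tin 412 (array([  0.4, -56.3]), array([54.5, 56.8]), 31.5) [75.82705105 79.24731653 82.00828852]
bar (array([461.9, 138.8]), array([11.2, 56.3]), 39.7)
housing (array([461.9, 140.9]), array([97.4, 97.1]), 5.6)
top 0 0
tin 156 (array([-15.2, -64.2]), array([21.5, 52.3]), 31.7) [74.16333319 77.35735358 80.96196891]
bar (array([458.9, 138.6]), array([14.4, 55.8]), 39.1)
housing (array([458.6, 141.1]), array([95.7, 95.7]), 5.1)
```

View pics/end.png

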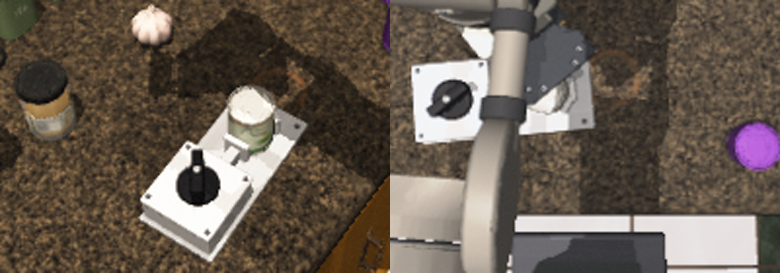

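The tin stands upright with the jaw against it, the stand hasn't moved and the arm is clear. I'm handing in.

```bash
python3 -c "
from plant import bot
print(bot.close_job())"
```

```text
the job is handed in; nothing more can be done
None
```

The tin stands upright in the nest with the sprung jaw dropped onto it, the knob is stopped in the notch and released, and the stand has not measurably moved; the job is handed in, with no verdict returned.

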